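Free the seized stop pin of the etching press and run the bed through

ROBOT

A 6-joint arm with a two-finger parallel gripper is mounted at the origin on the work surface. World frame = base frame: x ahead of the robot, y to its left, z up, the work surface at z = 0. Lengths are in mm, angles in rad, forces in N, time in s.
With the tool pointing down it reaches from about 350 to 800 mm from the base axis. Payload 7.3 kg.
Tool frame: the origin (TCP) lies at the very end of the fingers, on their centre line; the grasp point (between the pads) lies 19 mm behind it; z points along the fingers, x is the direction in which the jaws open and shut, and the axes are right-handed (so a half turn about z gives the same grasp; the last joint's range is limited). The gripper opens to 85 mm and grips with 20 to 120 N. Pads are 22 mm wide; open, the fingers measure 114 mm over their backs; the gripper's body (76 mm by 85 mm) begins 54 mm behind the grasp point. The pads swing forward as they close: fully open they stand 13 mm farther back than shut.
Start: joints at [0.981, 0.342, 1.524, -0, 1.275, -0.146], TCP at [225.411, 474.169, 207.722] pointing down, gripper open.
Joint ranges: [-2.53, 2.53], [-0.77, 2.02], [0.04, 2.7], [-1, 4.14], [0.28, 2.66], [-3.11, 3.11]. Speed limits (rad/s): [2.57, 2.57, 3.14, 3.14, 3.14, 3.14].

INTERFACE

Orientations are given as a 3x3 rotation matrix whose columns are the frame's x, y, z axes.
In Python, from station import robot gives the robot as it stands.
- The arm moves only by the tool arm_command, never from a script. Its argument "plan" is one flat list of numbers, 7 for each row, row after row: the turn, a rotation vector about the tool's x, y, z in rad, then the shift along the tool's x, y, z in cm, then the closure, from 0 (fully open) to 1 (shut). In form: [ax, ay, az, tx, ty, tz, hand, ax, ay, az, tx, ty, tz, hand, ...]. A call has 1 to 5 rows; each row is the pose to reach, as a shift and turn from the pose commanded when the call began, along the tool's axes at that moment; what a row does not reach only later rows make up. A row lasts 1/8 s, in which the tool goes at most 62.5 mm and 10.7 degrees, less where a joint would pass 70% of its speed; a pose out of reach is approached as far as the arm can. A call with a gripper value outside its range is refused whole. The fingers move at their own pace and stop on an object; "newtons" is the grip in N (left out, the last holds). Time passes only in rows, so rows that repeat a pose let the fingers close. It gives the time, the measured TCP pose, the force and the opening at its end, in the units of the state.
- robot.get_state(): the state, without advancing time (a new reading comes with each control period).
- robot.read_camera(name): name is "scene" or "top" or "wrist"; returns the picture (420x560x3 uint8, red, green, blue); there is no depth.
- robot.camera_info(name): a dict with "K" (3x3 intrinsics, pixels), "R" (3x3) and "t" (3): a world point X has camera coordinates R X + t; the wrist camera has in their place "tool_from_camera" (4x4, takes a point from camera to tool coordinates, whose origin is the TCP and whose axes are the tool frame's). Camera axes: x right, y down, z forward; pixel columns grow to the right and rows downward; lengths in mm; the calibration is good to about 2 mm. A picture is of the moment at which its call begins: read the wrist's pose just before it. camera_info takes no time and is no camera call.
- robot.hand_in(): hands the job in, once; it reports no verdict.
The state is a dict: "clock": time; "joint_positions": joint angles; "qvel": joint speeds; "tau": joint torques, N m; "tool_pos": TCP position; "eef_rot": TCP orientation; "ft_force": force on the tool from outside, world axes, zero at the start; "ft_torque": the same for the moment, N m; "opening": finger opening in mm.
Only numpy, scipy, OpenCV 4.12 (cv2) and the standard library are available. Lean on these libraries where they do the work, as an engineer would, in place of code of your own. Each camera call takes 0.05 s, during which the arm holds its last target. There are 200 camera calls.

TASK

The stop pin of the etching press bed is seized in its bush with dried ink: work it out by twisting it back and forth while pulling gently, because a straight haul only lifts the bed off its rollers, which must not happen. Hang the pin by its T-handle across the two prongs of the empty forked bracket in the plywood tool stand and let go, then push the bed through under the roller as far as it will go. Leave the tins, bottle, bowl and brayer where they are.

Things in the scene. Friction and masses are not known exactly. Their poses are not given: they have to be found in the camera images.
- pin: T-handled steel stop pin, 0.25 kg, 122 mm long, upright in the bush of the press bed. Origin on its axis at the underside of its collar (26 mm wide, 6 mm thick), which rests on the bush; z up along the axis. Below it the shank is 16 mm thick for 28 mm (the seized part), then 11 mm thick down to the tip at 75 mm. After 14 mm of rise it is loose, after 76 mm right out.
- pin_handle (a point): centre of the pin's T-handle, on its axis 40 mm above the pin's origin: a flat bar 14 mm thick (its x), 16 mm high, 90 mm long (along its y), on a 12 mm stem. Dried ink holds the pin with 50 to 80 N against a straight pull and 0.4 to 0.65 N m against turning; while the handle keeps turning, either way, it yields to a small pull at up to about 2 mm of rise per rad turned.
- bush (a point): centre of the top of the steel bush that holds the pin, 130 mm above the table; axes parallel to the press's. The bush is an upright tube 44 mm across, 28 mm high, bolted on the bed near one end, bore 20 mm, with a 7 mm high lug on each x side out to 49 mm from the centre. It moves with the bed.
- bed_end (a point): middle of the top edge of the bed's end, 38 mm beyond the bush centre along the press's y, 102 mm above the table. The bed is a 12 mm aluminium plate, 200 mm wide (x) and 480 mm long (y), 3 kg, only resting on its rollers. It moves with the bed.
- bed (a joint): travel of the bed along the press's -y, from the bush end towards the roller head, in m: 0 as found, 0.10 at its end stop; about 6 N of friction. While the pin is in, its foot strikes the end cross-bar of the frame after about 6 mm.
- bed_lift (a joint): how far the bed is lifted straight up off its rollers, in m: 0 resting, 0.008 against the top roller. About 30 N of upward pull lifts it.
- press: table-top etching press, grey frame fixed to the table. Origin on the table under the roller head; y runs along the bed to the bush end (bush at y = 212 mm at first). Two cheek plates at x = +-128 mm, 110 mm long, 270 mm high, screws up to 330 mm; top roller 80 mm thick between them, axis 150 mm up; spoked wheel 270 mm across at x = 160 to 190 mm. Frame ends at y = +-200 mm.
- stand: plywood tool stand fixed on the table, 300 mm wide (y), 200 mm deep, open in front (-x) and above. Origin on the table near its middle; back board at x = 91 to 109 mm, 213 mm high; side cheeks at y = +-135 to 150 mm from x = -9 mm to the back, 188 mm high. A palette knife and a scraper hang on the back board at y = +-92 mm, standing out to x = 70 mm.
- fork (a point): forked bracket in the stand: two level prongs, round bars 10 mm thick at y = +-25 mm (40 mm clear between). This point lies midway between them at the height of their tops, 195 mm above the table; x points to the back board, 61 mm farther; in front the prongs run 40 mm to tips turned up by 11 mm. A hung pin has its bar centre 8 mm above this point, its origin 32 mm below.
- tin: closed ink tin, 86 mm across, 75 mm high, standing; origin under its centre. Bystander.
- tin_big: closed ink tin, 108 mm across, 120 mm high, standing; origin under its centre. Bystander.
- bottle: grey bottle with black cap, 72 mm across, 200 mm high, standing; origin under its centre. Bystander.
- bowl: terracotta bowl, 120 mm across, 50 mm high; origin under its centre. Bystander.
- brayer: ink roller lying on the table, roller 120 mm long and 44 mm thick along its y, handle reaching 160 mm along -x; origin under the roller's middle. Bystander.
There are look-alikes about, which are no part of the job. Of the things like the pin, leave any that is orange or pink; of the rest the smaller one is meant.

How it is judged:
By the outcome, as a careful person would: the job done as asked, in the order asked, and still so for the second after the job is handed in, with the robot touching nothing.
It also fails if it takes over 72 s, if anything falls off the work surface, if the arm or the gripper's body presses on something with over 40 N, if the wrist force passes 120 N, or if a joint passes its speed limit or range.

## Working session

There is one attempt and no reset: what is moved stays moved. The work goes in short steps, Python scripts to look and compute and a tool call to move; the robot and the scene stay as the last step left them, time stands still between calls to the robot, and variables do not carry over. Pictures are saved under pics/ and viewed, about 8 in all and at most 12, crops included, and the job is handed in when it is done.

Besides the shell and the picture viewer there is one more tool, called after "Call:" in YAML: its name, and indented under it one key for each argument. arm_command: Moves the arm, as the interface text tells. Its arguments: {"type":"object","properties":{"plan":{"type":"array"},"newtons":{"type":"number"}},"required":["plan"]}

```bash
mkdir -p pics; ls; cat > h.py <<'E'
import numpy as np, cv2
from station import robot
def save(name,fn):
    im=robot.read_camera(name); cv2.imwrite('pics/'+fn,im[:,:,::-1]); return im
def ray(cam,u,v):
    c=robot.camera_info(cam);K=np.array(c['K']);R=np.array(c['R']);t=np.array(c['t']).ravel()
    return -R.T@t, R.T@np.linalg.solve(K,[u,v,1])
def onz(cam,u,v,z):
    o,d=ray(cam,u,v); return (o+d*(z-o[2])/d[2]).round(1)
def proj(cam,X):
    c=robot.camera_info(cam);p=np.array(c['K'])@(np.array(c['R'])@np.array(X,float)+np.array(c['t']).ravel()); return (p[:2]/p[2]).round(1)
E
python3 - <<'E'
from h import *
a=save('scene','s0.png');b=save('top','t0.png')
for c in('scene','top'):
    o,d=ray(c,280,210);print(c,o.round(),d.round(2),np.array(robot.camera_info(c)['K'])[0,0])
print(robot.camera_info('wrist'))
print(robot.get_state())
E
```

```text
pics
scene [1031. -527.  939.] [-0.43  0.51 -0.74] 381.614387276095
top [ 373.   31. 1318.] [ 0.14  0.01 -0.99] 387.31822126353103
{'K': array([[308.87007823,   0.        , 281.75293903],
       [  0.        , 308.87007823, 214.48968747],
       [  0.        ,   0.        ,   1.        ]]), 'tool_from_camera': array([[ 9.99999698e-01, -7.73871981e-04,  7.73683536e-05,
        -8.42534047e-01],
       [ 7.18565229e-04,  9.57401148e-01,  2.88760326e-01,
        -7.27866442e+01],
       [-2.97536076e-04, -2.88760183e-01,  9.57401414e-01,
        -1.65722159e+02],
       [ 0.00000000e+00,  0.00000000e+00,  0.00000000e+00,
         1.00000000e+00]])}
{'clock': 0.1, 'joint_positions': array([ 9.80973912e-01,  3.42629914e-01,  1.52491954e+00,  3.73624018e-06,
        1.27543143e+00, -1.46007413e-01]), 'qvel': array([ 8.76470324e-04, -3.27763179e-03, -1.47387948e-03,  2.17635721e-03,
        9.66077557e-05, -5.53884734e-04]), 'tau': array([ 2.70698409e-03, -4.34445548e+01, -2.46490753e+01,  7.00925014e-06,
        4.68172642e-03,  1.77734955e-05]), 'tool_pos': array([225.18700126, 473.81178915, 207.108183  ]), 'eef_rot': array([[ 4.29388438e-01,  9.03119576e-01, -7.75118432e-04],
       [ 9.03118865e-01, -4.29389089e-01, -1.15167938e-03],
       [-1.37293159e-03, -2.05506268e-04, -9.99999036e-01]]), 'ft_force': array([0.56437315, 0.91792418, 0.45376601]), 'ft_torque': array([-0.05911301, -0.02376037,  0.01826846]), 'opening': 85.26314744399865}
```

View pics/s0.png

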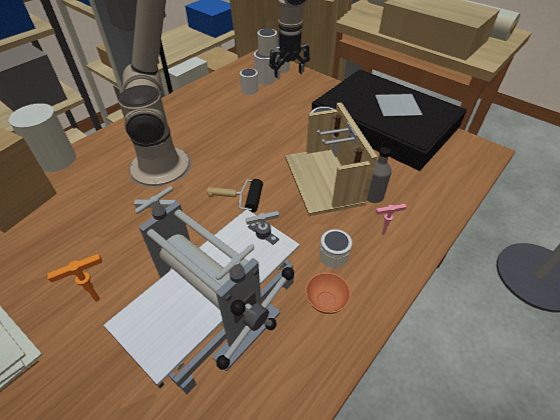

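View pics/t0.png

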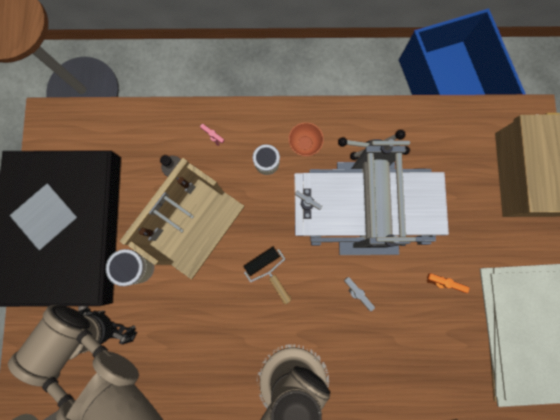

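Candidates for the pin are: grey in the bush (scene 263,222 / top 307,201), grey lying loose and larger (scene 155,198 / top 360,294), orange (scene 77,270), and pink (scene 391,215). I choose the one in the bush and check it in a close crop.

```bash
python3 - <<'E'
from h import *
t=cv2.imread('pics/t0.png');s=cv2.imread('pics/s0.png')
a=cv2.resize(t[165:245,270:350],(400,400),interpolation=2); b=cv2.resize(s[190:270,220:300],(400,400),interpolation=2)
c=cv2.resize(t[150:270,115:235],(400,400),interpolation=2)
cv2.imwrite('pics/c0.png',np.hstack([a,b]));cv2.imwrite('pics/c1.png',np.hstack([c,cv2.resize(s[90:210,285:405],(400,400),interpolation=2)]))
m=((t.min(2)>150)).astype('uint8');m[:, :285]=0;m[:,460:]=0;m[:160]=0;m[250:]=0
m=cv2.morphologyEx(m,cv2.MORPH_CLOSE,np.ones((41,41)));p=cv2.findNonZero(m)
r=cv2.minAreaRect(p);print(r,[onz('top',*q,102) for q in cv2.boxPoints(r)])
E
```

```text
((370.85150146484375, 203.39056396484375), (62.448726654052734, 152.03590393066406), 89.53038024902344) [array([664.8,  -9.2, 102. ]), array([ 665.6, -498.3,  102. ]), array([ 464.7, -485.9,  102. ]), array([463.9,  -8.6, 102. ])]
```

View pics/c0.png

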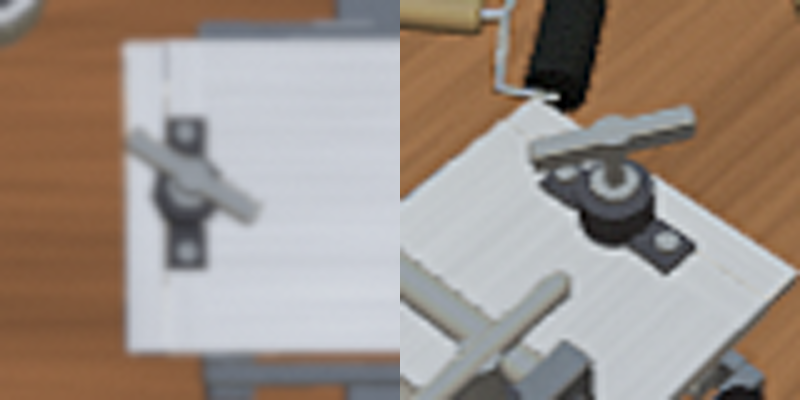

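View pics/c1.png

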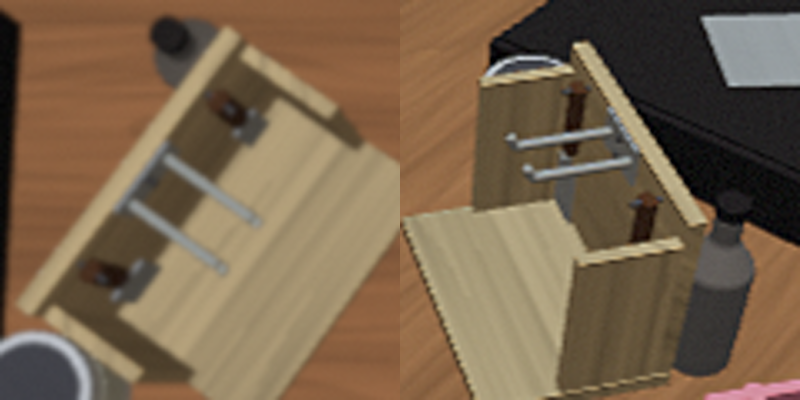

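c0 shows the chosen pin: a grey T-bar over the dark bush, bar ends at top crop (132,140) and (255,212), the same in both views. c1 shows the empty fork: tips at top crop (254,220) and (219,267), roots at (168,158) and (125,207).

```bash
cat >> h.py <<'E'
def tri(pt,ps):
    (o1,d1),(o2,d2)=ray('top',*pt),ray('scene',*ps)
    A=np.stack([d1,-d2],1);s=np.linalg.lstsq(A,o2-o1,rcond=None)[0]
    a,b=o1+d1*s[0],o2+d2*s[1];return ((a+b)/2).round(1),round(float(np.linalg.norm(a-b)),1)
E
python3 - <<'E'
from h import *
T=lambda u,v,o=(270,165),k=5:(o[0]+u/k,o[1]+v/k)
S=lambda u,v,o=(220,190),k=5:(o[0]+(u-400)/k,o[1]+v/k)
print('handle',tri(T(193,176),S(612,138)))
for p in[(132,140),(255,212),(193,176)]:print('top',onz('top',*T(*p),177))
for p in[(533,155),(692,120),(612,138)]:print('sc',onz('scene',*S(*p),172))
print('bush', onz('top',*T(186,192),130),'lugs',onz('top',*T(186,133),109),onz('top',*T(187,250),109), onz('scene',*S(566,174),109),onz('scene',*S(667,241),109))
o,k=(115,150),10/3;so=(285,90)
for a,b in[((254,220),(530,174)),((219,267),(512,138)),((254,220),(512,138)),((219,267),(530,174)),((168,158),(632,160)),((125,207),(610,133))]:
    print(tri(T(*a,o,k),S(*b,so,k)),onz('top',*T(*a,o,k),195),onz('scene',*S(*b,so,k),195))
# back board top ends
for p in[(235,30),(25,305)]:print('board',onz('top',*T(*p,o,k),213))
s=robot.get_state();print(s['tool_pos'],s['ft_force'])
E
```

```text
handle (array([564.8, -48.1, 165.7]), 0.9)
top [584.7 -11.5 177. ]
top [540.7 -84.2 177. ]
top [562.7 -47.6 177. ]
sc [545.3 -87.5 172. ]
sc [592.9 -14.4 172. ]
sc [568.9 -51.7 172. ]
bush [560.4 -46.4 130. ] lugs [601.7 -48.4 109. ] [526.8 -47.8 109. ] [529.3 -49.3 109. ] [603.8 -48.1 109. ]
(array([515.5, 298.4, 188. ]), 1.4) [515.1 297.3 195. ] [519.9 290.1 195. ]
(array([473.5, 326.3, 193.9]), 1.8) [474.  326.6 195. ] [473.8 324.2 195. ]
(array([506.2, 284. , 234.6]), 10.8) [515.1 297.3 195. ] [473.8 324.2 195. ]
(array([481.8, 343.4, 143. ]), 8.5) [474.  326.6 195. ] [519.9 290.1 195. ]
(array([574.1, 379.2, 185.8]), 4.4) [570.8 374.8 195. ] [580.8 370.4 195. ]
(array([529.4, 416.6, 176.2]), 1.6) [527.4 410.9 195. ] [541.3 392.6 195. ]
board [681.8 314.6 213. ]
board [441.  486.6 213. ]
[225.18700126 473.81178915 207.108183  ] [0.56437315 0.91792418 0.45376601]
```

Call:
arm_command:
  plan: [0, 0, 0.17, 0, 0, -5, 0, 0, 0, 0.34, -4, 6, -6, 0, 0, 0, 0.51, -8, 12, -6, 0, 0, 0, 0.68, -12, 18, -6, 0, 0, 0, 0.85, -16, 24, -6, 0]
  newtons: 100

```text
clock: 0.72
tool_pos: [353.9, 258.4, 267.6]
eef_rot: [[0.963, 0.269, 0.0], [0.269, -0.963, 0.0], [0.0, -0.0, -1.0]]
ft_force: [0.9, 0.1, 0.1]
opening: 85.3
```

```bash
cat >> h.py <<'E'
def go(X,psi=None):
    s=robot.get_state();R=np.array(s['eef_rot']);p=np.array(s['tool_pos'])
    y=np.arctan2(R[1,0],R[0,0]);print('t',round(s['clock'],2),'p',p.round(1),'yaw',round(np.degrees(y),2),'F',np.array(s['ft_force']).round(1),'M',np.array(s['ft_torque']).round(2),'op',round(s['opening'],1),'j6',round(s['joint_positions'][5],2))
    print('shift cm',(R.T@(np.array(X)-p)/10).round(2))
    if psi is not None:
        Rt=np.array([[np.cos(psi),np.sin(psi),0],[np.sin(psi),-np.cos(psi),0],[0,0,-1]])
        print('turn',cv2.Rodrigues(R.T@Rt)[0].ravel().round(3))
E
python3 -c "
from h import *
go([564.8,-48.2,260],np.radians(-32))"
```

```text
t 0.72 p [353.9 258.4 267.6] yaw 15.58 F [0.9 0.1 0.1] M [-0.05 -0.04 -0.01] op 85.3 j6 0.18
shift cm [12.08 35.19  0.76]
turn [-0.   -0.    0.83]
```

Call:
arm_command:
  plan: [0, 0, 0.16, 2, 6, 0, 0, 0, 0, 0.32, 5, 11, 0, 0, 0, 0, 0.48, 8, 17, 0, 0, 0, 0, 0.64, 10, 23, 0, 0, 0, 0, 0.83, 12, 29, 0, 0]

```text
clock: 1.35
tool_pos: [545.6, 17.2, 267.3]
eef_rot: [[0.849, -0.528, -0.001], [-0.528, -0.849, 0.0], [-0.001, -0.0, -1.0]]
ft_force: [0.6, 0.6, -0.1]
opening: 85.4
```

Call:
arm_command:
  plan: [0, 0, 0, 0, 0, 0, 0.3, 0, 0, 0, 0, 0, 0, 0.3]

```text
clock: 1.6
tool_pos: [544.4, 19.0, 267.1]
eef_rot: [[0.852, -0.523, -0.001], [-0.523, -0.852, 0.001], [-0.002, 0.0, -1.0]]
ft_force: [-0.4, 0.5, 0.8]
opening: 59.6
```

```bash
python3 -c "
from h import *
go([564.8,-48.2,260],np.radians(-32))
save('wrist','w0.png')"
```

```text
t 1.6 p [544.4  19.  267.1] yaw -31.53 F [-0.4  0.5  0.8] M [0.01 0.02 0.03] op 59.6 j6 0.44
shift cm [5.26 4.66 0.7 ]
turn [0.    0.002 0.008]
```

View pics/w0.png

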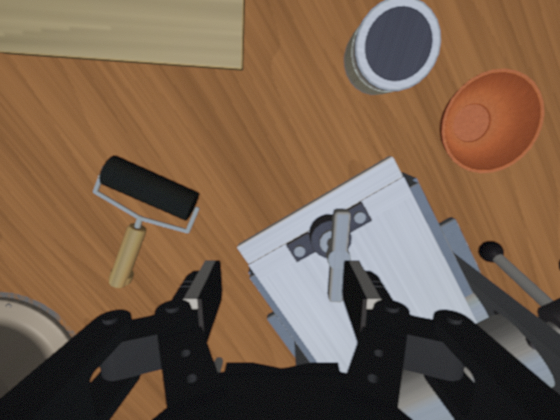

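The wrist view shows the grey bar from (342,210) to (336,300), with the bush behind it at about (330,235) and the fingers clear.

```bash
cat >> h.py <<'E'
def wz(u,v,z):
    s=robot.get_state();c=robot.camera_info('wrist');M=np.array(c['tool_from_camera']);R=np.array(s['eef_rot'])
    d=R@(M[:3,:3]@np.linalg.solve(np.array(c['K']),[u,v,1]));o=np.array(s['tool_pos'])+R@M[:3,3]
    return (o+d*(z-o[2])/d[2]).round(1)
E
python3 - <<'E'
from h import *
im=cv2.imread('pics/w0.png')[200:310,310:370]
for p in[(342,210),(336,300),(339,255)]:print(wz(*p,178))
print('lugs',wz(300,252,109),wz(361,217,109))
print('bed end corners',wz(240,245,102),wz(393,159,102))
go([564.8,-48.2,230],np.radians(-32))
E
```

```text
[588.9  -7.8 178. ]
[542.2 -82.5 178. ]
[566.6 -43.4 178. ]
lugs [526.  -50.7 109. ] [604.4 -49.8 109. ]
bed end corners [470.2  -9.9 102. ] [663.4 -12.9 102. ]
t 1.65 p [544.2  19.7 267.4] yaw -31.47 F [-0.7 -0.2  1.2] M [ 0.03  0.02 -0.02] op 60.1 j6 0.44
shift cm [5.31 4.71 3.73]
turn [0.    0.001 0.009]
```

Call:
arm_command:
  plan: [0, 0, 0.01, 2.7, 2.4, 1, 0.3, 0, 0, 0.01, 5.3, 4.7, 3, 0.3, 0, 0, 0.01, 5.3, 4.7, 6, 0.3, 0, 0, 0.01, 5.3, 4.7, 9, 0.3, 0, 0, 0.01, 5.3, 4.7, 9, 0.3]

```text
clock: 2.28
tool_pos: [563.6, -47.1, 176.0]
eef_rot: [[0.848, -0.53, -0.005], [-0.53, -0.848, 0.001], [-0.005, 0.001, -1.0]]
ft_force: [-0.2, -0.3, -0.4]
opening: 59.7
```

```bash
python3 -c "
from h import *
go([565,-47.5,152],np.radians(-32))
save('wrist','w1.png')"
```

```text
t 2.27 p [563.6 -47.1 176. ] yaw -31.98 F [-0.2 -0.3 -0.4] M [ 0.   -0.03  0.  ] op 59.7 j6 0.34
shift cm [ 0.15 -0.04  2.4 ]
turn [0.001 0.005 0.   ]
```

View pics/w1.png

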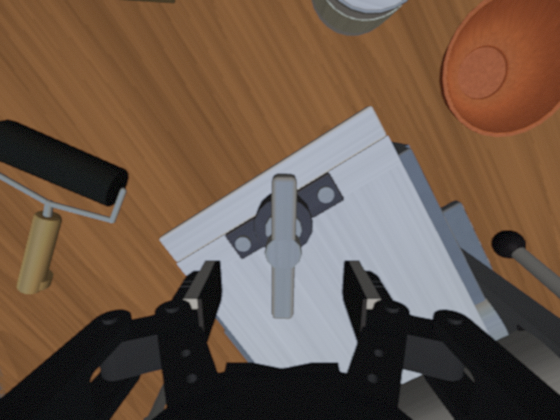

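The bar lies centred between the fingers: column 284, ends at rows 175 and 318, stem boss at (283,252).

```bash
python3 -c "
from h import *
print(wz(283,252,179),wz(284,176,178),wz(283,318,170),wz(283,228,136))"
```

```text
[566.5 -47.8 179. ] [590.3 -10.7 178. ] [539.7 -90.8 170. ] [566.4 -48.2 136. ]
```

Call:
arm_command:
  plan: [0, 0, 0, 0, 0, 1.2, 0.3, 0, 0, 0, 0, 0, 2.4, 0.3, 0, 0, 0, 0, 0, 2.4, 0.3]

```text
clock: 2.7
tool_pos: [564.7, -48.5, 152.7]
eef_rot: [[0.847, -0.531, -0.002], [-0.531, -0.847, 0.001], [-0.002, 0.0, -1.0]]
ft_force: [0.6, 0.2, -0.3]
opening: 59.7
```

Call:
arm_command:
  plan: [0, 0, 0, 0.1, -0.05, 0, 0.5, 0, 0, 0, 0.1, -0.05, 0, 0.7, 0, 0, 0, 0.1, -0.05, 0, 1, 0, 0, 0, 0.1, -0.05, 0, 1, 0, 0, 0, 0.1, -0.05, 0, 1]
  newtons: 100

```text
clock: 3.32
tool_pos: [567.4, -49.4, 156.0]
eef_rot: [[0.847, -0.532, 0.004], [-0.532, -0.847, -0.001], [0.004, -0.001, -1.0]]
ft_force: [-3.1, -1.1, 10.9]
opening: 0.0
```

Call:
arm_command:
  plan: [0, 0, 0, 0, 0, 0, 1, 0, 0, 0, 0, 0, 0, 1]

```text
clock: 3.58
tool_pos: [567.4, -49.4, 156.0]
eef_rot: [[0.847, -0.532, 0.004], [-0.532, -0.847, -0.001], [0.004, -0.001, -1.0]]
ft_force: [-2.4, -0.2, 11.1]
opening: -0.0
```

```bash
python3 -c "
from h import *
go([566,-48,152],np.radians(-32))"
```

```text
t 3.58 p [567.4 -49.4 156. ] yaw -32.12 F [-2.4 -0.2 11.1] M [-0.08  0.44 -0.  ] op -0.0 j6 0.34
shift cm [-0.2  -0.05  0.4 ]
turn [-0.001 -0.004 -0.002]
```

The gripper shut on nothing, with 11 N upward on the tool. I'll look before doing anything else.

```bash
python3 - <<'E'
from h import *
w=save('wrist','w2.png');s=save('scene','s2.png');t=save('top','t2.png')
a=cv2.resize(s[170:250,220:300],(400,400),interpolation=2)
cv2.imwrite('pics/c2.png',np.hstack([w[:,:,::-1][20:420,80:480],a[:,:,::-1]]))
E
```

```text
(no output)
```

View pics/c2.png

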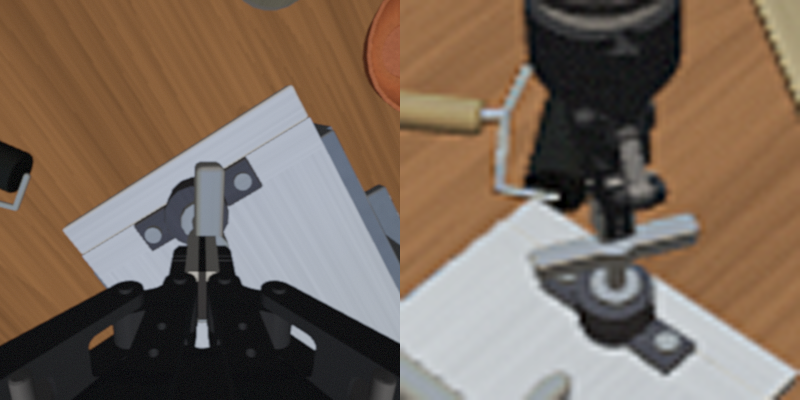

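```bash
python3 - <<'E'
from h import *
for z in(102,130,136,156,162,178,185):
    p=proj('scene',[566,-48,z]);print(z,p,'crop',((p-[220,170])*5+[400,0]).round(), 'top',proj('top',[566,-48,z]))
s0=cv2.imread('pics/s0.png');s2=cv2.imread('pics/s2.png');t0=cv2.imread('pics/t0.png')
# bar width/lengths in top & scene original: mask of bar pixels
print(robot.get_state()['joint_positions'].round(3))
k=lambda im:cv2.resize(im,(400,400),interpolation=2)
cv2.imwrite('pics/c3.png',np.hstack([k(s2[150:230,225:305]),k(s0[185:265,225:305])]))
E
```

```text
102 [263.2 232.7] crop [616. 313.] top [307.1 203. ]
130 [263.  226.3] crop [615. 282.] top [307.7 201.6]
136 [262.9 224.9] crop [614. 274.] top [307.8 201.3]
156 [262.7 220.2] crop [614. 251.] top [308.2 200.3]
162 [262.6 218.7] crop [613. 243.] top [308.4 199.9]
178 [262.4 214.8] crop [612. 224.] top [308.7 199. ]
185 [262.4 213. ] crop [612. 215.] top [308.9 198.6]
[-0.221  0.465  1.481 -0.     1.192  0.339]
```

View pics/c3.png

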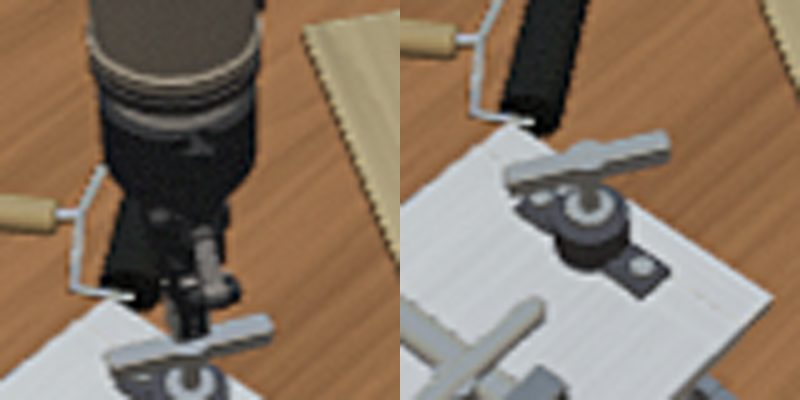

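c3 shows the bar complete, with the fingers ending on or behind it, so the view is ambiguous. A small twist will show whether the bar is held.

Call:
arm_command:
  plan: [0, 0, 0.06, 0, 0, 0, 1, 0, 0, 0.12, 0, 0, 0, 1]

```text
clock: 3.98
tool_pos: [567.5, -49.4, 156.0]
eef_rot: [[0.776, -0.631, 0.004], [-0.631, -0.776, -0.001], [0.004, -0.002, -1.0]]
ft_force: [-1.4, -1.6, 10.9]
opening: -0.1
```

```bash
python3 -c "
from h import *
go([566,-48,152],np.radians(-32))
im=robot.read_camera('wrist');cv2.imwrite('pics/w3.png',im[:,:,::-1])
a=cv2.imread('pics/w2.png')[180:370,180:390];b=cv2.imread('pics/w3.png')[180:370,180:390]
cv2.imwrite('pics/c4.png',cv2.resize(np.hstack([a,b]),(800,362),interpolation=2))"
```

```text
t 3.98 p [567.5 -49.4 156. ] yaw -39.1 F [-1.4 -1.6 10.9] M [-0.08  0.35  0.05] op -0.1 j6 0.46
shift cm [-0.21 -0.01  0.4 ]
turn [-0.001 -0.004 -0.124]
```

View pics/c4.png

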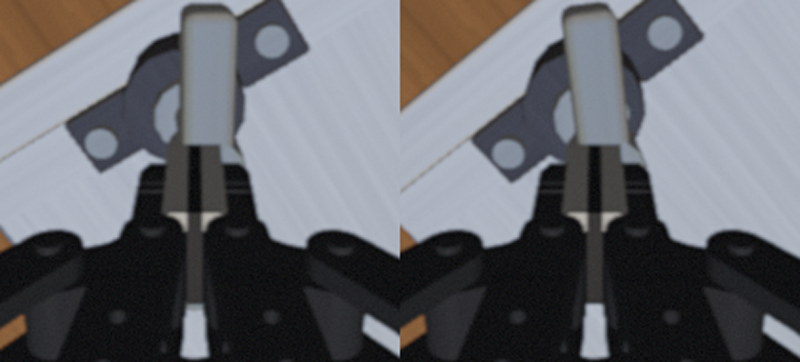

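c4 makes it clear: the shut fingertips stand on top of the bar and the bar did not turn. Contact therefore puts the bar lower relative to the tips than vision did. I'll back off, reopen and grasp deeper, watching the force.

Call:
arm_command:
  plan: [0, 0, -0.06, 0, 0, -1.5, 1, 0, 0, -0.12, -0.1, 0, -2.5, 0.4, 0, 0, -0.12, -0.1, 0, -2.5, 0.4, 0, 0, -0.12, -0.1, 0, -2.5, 0.4, 0, 0, -0.12, -0.1, 0, -2.5, 0.4]

```text
clock: 4.65
tool_pos: [565.4, -48.3, 178.1]
eef_rot: [[0.847, -0.532, -0.001], [-0.532, -0.847, 0.0], [-0.001, 0.0, -1.0]]
ft_force: [0.3, -0.2, -0.1]
opening: 51.6
```

```bash
python3 -c "
from h import *
go([566,-48,142],np.radians(-32))
print(tri((296.4,193),(278.4,214)),tri((321,207.4),(246.6,221)))"
```

```text
t 4.65 p [565.4 -48.3 178.1] yaw -32.15 F [ 0.3 -0.2 -0.1] M [-0.05 -0.    0.02] op 51.6 j6 0.34
shift cm [ 0.04 -0.05  3.61]
turn [ 0.     0.001 -0.003]
(array([588. , -10.9, 165.1]), 2.9) (array([542.2, -85. , 167.4]), 0.4)
```

Call:
arm_command:
  plan: [0, 0, 0, 0.05, 0, 1.5, 0.4, 0, 0, 0, 0.05, 0, 2.5, 0.4, 0, 0, 0, 0.05, 0, 3.4, 0.4, 0, 0, 0, 0.05, 0, 3.4, 0.4]

```text
clock: 5.15
tool_pos: [565.5, -48.4, 143.5]
eef_rot: [[0.847, -0.532, -0.002], [-0.532, -0.847, 0.001], [-0.002, 0.001, -1.0]]
ft_force: [0.1, 0.7, -0.5]
opening: 51.1
```

Call:
arm_command:
  plan: [0, 0, 0, 0, 0, 0, 0.6, 0, 0, 0, 0, 0, 0, 0.8, 0, 0, 0, 0, 0, 0, 0.8]

```text
clock: 5.52
tool_pos: [567.2, -48.9, 145.5]
eef_rot: [[0.847, -0.532, 0.003], [-0.532, -0.847, -0.001], [0.003, -0.001, -1.0]]
ft_force: [2.5, -0.9, 1.7]
opening: 16.9
```

```bash
python3 -c "
from h import *
go([566,-48,142],np.radians(-32))"
```

```text
t 5.53 p [567.2 -48.9 145.5] yaw -32.12 F [ 2.5 -0.9  1.7] M [-0.22 -0.53  0.04] op 16.9 j6 0.34
shift cm [-0.15 -0.01  0.35]
turn [-0.001 -0.003 -0.002]
```

Call:
arm_command:
  plan: [0, 0, 0, 0, 0, 0, 0.9, 0, 0, 0, 0, 0, 0, 1, 0, 0, 0, 0, 0, 0, 1]
  newtons: 100

```text
clock: 5.9
tool_pos: [567.2, -48.7, 146.3]
eef_rot: [[0.847, -0.532, 0.004], [-0.532, -0.847, -0.001], [0.003, -0.001, -1.0]]
ft_force: [1.7, 0.2, 7.3]
opening: 10.9
```

```bash
python3 -c "
from h import *
go([566,-48,142],np.radians(-32))"
```

```text
t 5.9 p [567.2 -48.7 146.3] yaw -32.11 F [1.7 0.2 7.3] M [-0.08 -0.36 -0.13] op 10.9 j6 0.34
shift cm [-0.14  0.01  0.43]
turn [-0.001 -0.003 -0.002]
```

Call:
arm_command:
  plan: [0, 0, 0, 0, 0, 0, 1, 0, 0, 0, 0, 0, 0, 1]

```text
clock: 6.15
tool_pos: [567.2, -48.7, 146.3]
eef_rot: [[0.847, -0.532, 0.004], [-0.532, -0.847, -0.001], [0.003, -0.001, -1.0]]
ft_force: [1.5, -0.6, 6.9]
opening: 10.7
```

```bash
python3 -c "
from h import *
go([566,-48,142],np.radians(-32))
w=save('wrist','w5.png');s=save('scene','s5.png')
k=lambda im:cv2.resize(im[:,:,::-1],(400,400),interpolation=2)
cv2.imwrite('pics/c5.png',np.hstack([k(w[170:370,180:380]),k(s[180:240,235:295])]))"
```

```text
t 6.15 p [567.2 -48.7 146.3] yaw -32.12 F [ 1.5 -0.6  6.9] M [-0.02 -0.33 -0.06] op 10.7 j6 0.34
shift cm [-0.14  0.01  0.43]
turn [-0.001 -0.003 -0.002]
```

View pics/c5.png

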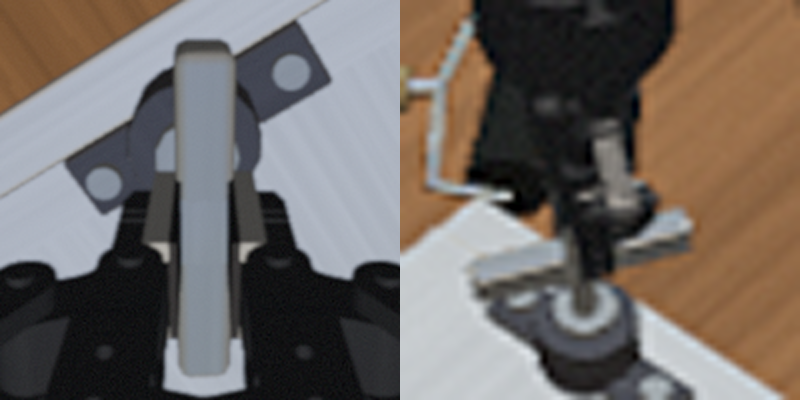

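Now the bar is held: opening 10.7 mm and stable, and c5 shows the pads on both sides of it at crop (160–260, 170–245). Next is twisting with a gentle pull.

Call:
arm_command:
  plan: [0, 0, -0.18, 0, 0, -0.3, 1, 0, 0, -0.36, 0, 0, -0.4, 1, 0, 0, -0.54, 0, 0, -0.5, 1, 0, 0, -0.72, 0, 0, -0.55, 1, 0, 0, -0.9, 0, 0, -0.6, 1]
  newtons: 120

```text
clock: 6.88
tool_pos: [564.1, -47.6, 148.8]
eef_rot: [[0.941, 0.339, -0.005], [0.339, -0.941, 0.002], [-0.004, -0.004, -1.0]]
ft_force: [-0.4, 1.3, -9.2]
opening: 9.3
```

```bash
python3 -c "
from h import *
go([566,-48,142],np.radians(-32))"
```

```text
t 6.88 p [564.1 -47.6 148.8] yaw 19.8 F [-0.4  1.3 -9.2] M [ 0.06  0.13 -0.14] op 9.3 j6 -0.57
shift cm [0.17 0.11 0.68]
turn [-0.002  0.006  0.904]
```

```bash
python3 -c "
from h import *
w=save('wrist','w6.png')[:,:,::-1].astype(int);a=cv2.imread('pics/w5.png').astype(int)
for n,(r,c) in dict(far=((190,250),(272,292)),near=((290,350),(272,292)),bed=((200,250),(310,350))).items(): print(n,abs(w-a)[r[0]:r[1],c[0]:c[1]].mean())
for r in(195,215,235,345): print(r,w[r,255:310:3].mean(1).astype(int),a[r,255:310:3].mean(1).astype(int))
"
```

```text
far 4.791944444444445
near 3.7294444444444443
bed 72.93033333333334
195 [186 187 187 187 188 105 105 117 118 116 116 114 111 100  85 187 189 188
 187] [184 187 187 186 126  63  76  81  85  85  86  86  86  87 179 141  52  65
  73]
215 [ 67  35  35  67  77 127 143 149 148 147 145 146 146 139 116  67  40  26
 119] [ 28  40  60  73  90 132 144 145 146 145 144 144 143 135  85  28  52  75
  74]
235 [ 74  75  77  77 138 128 145 147 146 146 144 146 145 138 115  94  73  74
  73] [ 73  72  69 106 116 131 145 145 144 144 143 144 143 134  83  72  72  72
  82]
345 [ 18  14  28 121 154 134 144 145 143 143 147 142 126 184 184  92  33  18
  23] [ 18  21  47 183 183 123 137 142 141 141 142 144 136 133 182 170  34  17
  21]
```

Call:
arm_command:
  plan: [0, 0, 0.18, 0, 0, -0.15, 1, 0, 0, 0.36, 0, 0, -0.2, 1, 0, 0, 0.54, 0, 0, -0.25, 1, 0, 0, 0.72, 0, 0, -0.3, 1, 0, 0, 0.9, 0, 0, -0.35, 1]

```text
clock: 7.55
tool_pos: [563.5, -47.9, 150.7]
eef_rot: [[0.842, -0.539, -0.008], [-0.539, -0.842, 0.002], [-0.008, 0.003, -1.0]]
ft_force: [-0.7, 1.0, -16.9]
opening: 9.2
```

Call:
arm_command:
  plan: [0, 0, -0.18, 0, 0, -0.03, 1, 0, 0, -0.36, 0, 0, -0.06, 1, 0, 0, -0.54, 0, 0, -0.09, 1, 0, 0, -0.72, 0, 0, -0.12, 1, 0, 0, -0.9, 0, 0, -0.15, 1]

```text
clock: 8.18
tool_pos: [563.7, -48.2, 152.6]
eef_rot: [[0.942, 0.336, -0.007], [0.336, -0.942, 0.001], [-0.006, -0.004, -1.0]]
ft_force: [0.1, -0.9, -16.8]
opening: 9.8
```

```bash
python3 -c "
from h import *
go([566,-48,142],np.radians(-32))
w=save('wrist','w7.png')[:,:,::-1].astype(int)
for r in(185,195,215,235,345): print(r,w[r,255:310:3].mean(1).astype(int))
"
```

```text
t 8.18 p [563.7 -48.2 152.6] yaw 19.62 F [  0.1  -0.9 -16.8] M [-0.19 -0.1  -0.15] op 9.8 j6 -0.56
shift cm [0.23 0.06 1.06]
turn [-0.001  0.008  0.901]
185 [188 189 188 189 188 187 188 188 188 190 189 188 185 184 185 185 187 189
 189]
195 [186 187 186 188 190 108 111 121 123 121 119 118 115 104  92 187 188 189
 189]
215 [ 68  36  56  74  78 128 144 147 149 148 147 148 146 139 114  74  71  49
  34]
235 [ 74  77  76  74 127 128 145 147 148 145 146 147 146 136 107  80  73  73
  76]
345 [ 13  21  26 112 153 134 144 145 144 143 147 142 126 178 185  86  33  20
  17]
```

Call:
arm_command:
  plan: [0, 0, 0.18, 0, 0, -0.04, 1, 0, 0, 0.36, 0, 0, -0.08, 1, 0, 0, 0.54, 0, 0, -0.12, 1, 0, 0, 0.72, 0, 0, -0.16, 1, 0, 0, 0.9, 0, 0, -0.19, 1]

```text
clock: 8.85
tool_pos: [563.9, -48.0, 155.1]
eef_rot: [[0.841, -0.541, -0.007], [-0.541, -0.841, 0.002], [-0.006, 0.002, -1.0]]
ft_force: [0.0, 0.8, -13.9]
opening: 9.4
```

Call:
arm_command:
  plan: [0, 0, -0.18, 0, 0, -0.04, 1, 0, 0, -0.36, 0, 0, -0.08, 1, 0, 0, -0.54, 0, 0, -0.12, 1, 0, 0, -0.72, 0, 0, -0.16, 1, 0, 0, -0.9, 0, 0, -0.19, 1]

```text
clock: 9.48
tool_pos: [565.7, -48.4, 160.4]
eef_rot: [[0.943, 0.334, -0.0], [0.334, -0.943, 0.0], [-0.0, -0.0, -1.0]]
ft_force: [-1.4, 1.2, 3.8]
opening: 9.5
```

Call:
arm_command:
  plan: [0, 0, 0.18, 0, 0, -0.04, 1, 0, 0, 0.36, 0, 0, -0.08, 1, 0, 0, 0.54, 0, 0, -0.12, 1, 0, 0, 0.72, 0, 0, -0.16, 1, 0, 0, 0.9, 0, 0, -0.19, 1]

```text
clock: 10.1
tool_pos: [564.9, -48.3, 161.3]
eef_rot: [[0.841, -0.541, -0.003], [-0.541, -0.841, 0.0], [-0.003, 0.001, -1.0]]
ft_force: [-2.3, 1.2, -2.1]
opening: 9.9
```

Call:
arm_command:
  plan: [0, 0, -0.18, 0, 0, -0.04, 1, 0, 0, -0.36, 0, 0, -0.08, 1, 0, 0, -0.54, 0, 0, -0.12, 1, 0, 0, -0.72, 0, 0, -0.16, 1, 0, 0, -0.9, 0, 0, -0.19, 1]

```text
clock: 10.72
tool_pos: [565.4, -48.4, 163.3]
eef_rot: [[0.943, 0.334, -0.002], [0.334, -0.943, 0.0], [-0.001, -0.001, -1.0]]
ft_force: [-1.8, 0.7, -2.3]
opening: 9.5
```

Call:
arm_command:
  plan: [0, 0, 0.1, 0, 0, -0.2, 1, 0, 0, 0.2, 0, 0, -0.4, 1, 0, 0, 0.3, 0, 0, -0.6, 1, 0, 0, 0.2, 0, 0, -0.8, 1, 0, 0, 0.1, 0, 0, -1, 1]

```text
clock: 11.35
tool_pos: [565.3, -48.4, 173.4]
eef_rot: [[0.972, 0.235, -0.002], [0.235, -0.972, 0.0], [-0.001, -0.001, -1.0]]
ft_force: [-1.0, 0.2, -3.2]
opening: 9.4
```

```bash
python3 -c "
from h import *
go([566,-48,142],np.radians(-32))
w=save('wrist','w8.png')[:,:,::-1].astype(int)
for r in(185,195,215,235,345): print(r,w[r,255:310:3].mean(1).astype(int))
"
```

```text
t 11.35 p [565.3 -48.4 173.4] yaw 13.6 F [-1.   0.2 -3.2] M [ 0.05  0.21 -0.29] op 9.4 j6 -0.46
shift cm [ 0.08 -0.02  3.14]
turn [0.    0.002 0.796]
185 [188 188 188 190 190 190 192 192 191 190 190 189 191 190 190 191 191 189
 189]
195 [ 75 117 168 150  58  82  97 101 103 104 102 102  97  75 132 190 189 189
 190]
215 [ 74  75  76  78 104 140 150 149 149 149 148 147 146 135  85  75  75  73
  62]
235 [ 76  78  77  84 121 137 149 147 149 148 146 148 144 132 118  73  74  74
  66]
345 [ 18  13  32 113 188 130 141 146 146 145 147 148 138 126 190  89  30  20
  18]
```

Call:
arm_command:
  plan: [0, 0, 0, 0, 0, -1, 1, 0, 0, 0, 0, 0, -2, 1, 0, 0, 0, 0, 0, -3, 1, 0, 0, 0, 0, 0, -4, 1, 0, 0, 0, 0, 0, -5, 1]

```text
clock: 12.02
tool_pos: [566.5, -48.6, 224.3]
eef_rot: [[0.972, 0.237, 0.001], [0.237, -0.972, -0.0], [0.001, 0.0, -1.0]]
ft_force: [0.3, -0.2, -2.5]
opening: 9.8
```

Call:
arm_command:
  plan: [0, 0, 0, 0, 0, -1, 1, 0, 0, 0, 0, 0, -2.5, 1, 0, 0, 0, 0, 0, -4.5, 1, 0, 0, 0, 0, 0, -6.5, 1, 0, 0, 0, 0, 0, -8, 1]

```text
clock: 12.65
tool_pos: [566.3, -48.6, 304.8]
eef_rot: [[0.971, 0.237, 0.001], [0.237, -0.971, -0.0], [0.001, 0.001, -1.0]]
ft_force: [0.9, 0.1, -2.1]
opening: 9.5
```

```bash
python3 -c "
from h import *
go([517,343,300],np.radians(54.4))
save('wrist','w9.png')
save('scene','s9.png');save('top','t9.png')
s=cv2.imread('pics/s9.png');t=cv2.imread('pics/t9.png')
k=lambda im:cv2.resize(im,(400,400),interpolation=2)
cv2.imwrite('pics/c6.png',np.hstack([k(s[130:270,190:330]),k(cv2.imread('pics/w9.png')[150:400,150:400])]))"
```

```text
t 12.65 p [566.3 -48.6 304.8] yaw 13.72 F [ 0.9  0.1 -2.1] M [0.01 0.   0.05] op 9.5 j6 -0.46
shift cm [  4.5  -39.21   0.47]
turn [ 0.001 -0.001 -0.71 ]
```

View pics/c6.png

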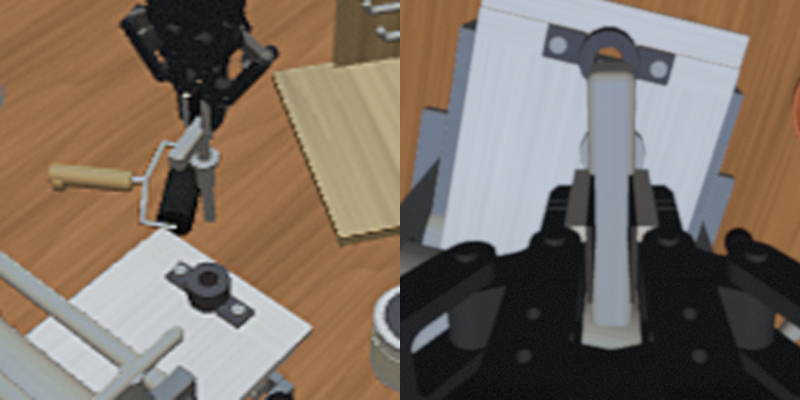

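c6 shows the pin fully out, upright in the gripper and the bush empty: collar at scene (262,186), tip at (263.5,206).

```bash
python3 -c "
from h import *
for z in (336,328,288,213): print(z,proj('scene',[566,-48.3,z]))
print(onz('scene',263.5,206.3,213))
# fork refine: check grooves; expected prong tips/roots projection with fork (517.5,343)
f=np.array([517.5,343,195]);x=np.array([.583,.812,0]);y=np.array([-.812,.583,0])
for sg in(-1,1):
  for a in(-40,60): X=f+a*x+25*sg*y; print(sg,a,proj('top',X),proj('scene',X))
"
```

```text
336 [260.4 170.4]
328 [260.5 173. ]
288 [261.  185.1]
213 [262.  205.9]
[569.9 -46.7 213. ]
-1 -40 [191.7 216.2] [323.7 140.6]
-1 60 [164.6 196.7] [353.6 136. ]
1 -40 [181.2 230.2] [318.8 131.3]
1 60 [154.1 210.5] [348.  126.9]
```

Call:
arm_command:
  plan: [0, 0, -0.1, 0, -1, -2, 1, 0, 0, -0.2, 1, -5, -2.3, 1, 0, 0, -0.3, 1.5, -10, -2.3, 1, 0, 0, -0.4, 2, -15, -2.3, 1, 0, 0, -0.5, 2.5, -20, -2.3, 1]

```text
clock: 13.42
tool_pos: [542.2, 153.1, 325.2]
eef_rot: [[0.737, 0.676, -0.002], [0.676, -0.737, -0.0], [-0.001, -0.001, -1.0]]
ft_force: [0.9, -0.3, -2.3]
opening: 10.0
```

```bash
python3 -c "
from h import *
go([517.5,343,325],np.radians(54.4))"
```

```text
t 13.43 p [542.2 153.1 325.2] yaw 42.54 F [ 0.9 -0.3 -2.3] M [-0.06 -0.01 -0.01] op 10.0 j6 -0.6
shift cm [ 11.02 -15.67   0.02]
turn [-0.001  0.001 -0.207]
```

Call:
arm_command:
  plan: [0, 0, -0.07, 2.5, -3.5, 0, 1, 0, 0, -0.14, 5, -7, 0, 1, 0, 0, -0.207, 8, -11, 0, 1, 0, 0, -0.207, 10, -14.2, 0, 1, 0, 0, -0.207, 11, -15.7, 0, 1]

```text
clock: 14.05
tool_pos: [517.4, 343.5, 324.9]
eef_rot: [[0.583, 0.813, -0.002], [0.813, -0.583, -0.001], [-0.002, -0.001, -1.0]]
ft_force: [0.1, 0.1, -3.3]
opening: 9.5
```

Call:
arm_command:
  plan: [0, 0, 0, 0, 0, 0, 1, 0, 0, 0, 0, 0, 0, 1]

```text
clock: 14.3
tool_pos: [518.8, 340.5, 326.1]
eef_rot: [[0.586, 0.811, -0.0], [0.811, -0.586, -0.001], [-0.001, 0.0, -1.0]]
ft_force: [0.1, -1.1, -2.5]
opening: 9.9
```

```bash
python3 -c "
from h import *
go([517.5,343,325],np.radians(54.4))
im=save('wrist','wa.png')
s=robot.get_state();c=robot.camera_info('wrist');M=np.linalg.inv(c['tool_from_camera']);K=np.array(c['K']);R=np.array(s['eef_rot'])
def pj(X):
    q=M[:3,:3]@(R.T@(np.array(X)-s['tool_pos']))+M[:3,3];q=K@q;return (q[:2]/q[2]).round(1)
f=np.array([517.5,343,195]);x=np.array([.583,.812,0]);y=np.array([-.812,.583,0])
big=cv2.resize(im[:,:,::-1],(560,420)).copy()
for sg in(-1,1):
  for a in(-40,0,60): print(sg,a,pj(f+a*x+25*sg*y))
print('bar ends',[pj(np.array(s['tool_pos'])+[0,0,23.5]+R[:,1]*45*g) for g in(-1,1)])
g=cv2.cvtColor(im,cv2.COLOR_RGB2HSV)
for r in range(120,240,20): print(r,[ (int(i),) for i in np.where(g[r,:,1]<45)[0][::4]][:60])
"
```

```text
t 14.3 p [518.8 340.5 326.1] yaw 54.16 F [ 0.1 -1.1 -2.5] M [-0.03  0.04  0.07] op 9.9 j6 -0.49
shift cm [ 0.13 -0.25  0.11]
turn [ 0.     0.001 -0.004]
-1 -40 [244.2 219.7]
-1 0 [283.9 219.6]
-1 60 [343.3 219.4]
1 -40 [242.2 170.3]
1 0 [283.7 170.1]
1 60 [346.1 169.9]
bar ends [array([283.1, 183.2]), array([283. , 344.4])]
120 [(319,), (323,), (458,), (463,), (469,), (475,), (483,), (487,), (491,), (495,), (499,), (503,), (507,), (511,), (515,), (519,), (523,), (527,), (531,), (535,), (539,), (543,), (547,), (551,), (555,), (559,)]
140 [(467,), (475,), (485,), (495,), (499,), (503,), (507,), (511,), (515,), (519,), (523,), (527,), (531,), (535,), (539,), (543,), (547,), (551,), (555,), (559,)]
160 [(83,), (87,), (102,), (107,), (111,), (115,), (121,), (345,), (349,), (353,), (485,), (492,), (500,), (507,), (511,), (516,), (521,), (525,), (529,), (533,), (537,), (541,), (545,), (549,), (553,), (557,)]
180 [(65,), (69,), (73,), (77,), (96,), (100,), (106,), (110,), (114,), (118,), (122,), (342,), (346,), (350,), (490,), (495,), (499,), (514,), (518,), (522,), (526,), (530,), (534,), (538,), (542,), (546,), (550,), (554,), (558,)]
200 [(74,), (91,), (97,), (101,), (105,), (109,), (114,), (119,), (270,), (274,), (278,), (282,), (286,), (290,), (294,), (341,), (345,), (349,), (519,), (526,), (530,), (534,), (539,)]
220 [(73,), (77,), (90,), (94,), (99,), (103,), (107,), (111,), (238,), (242,), (246,), (250,), (254,), (258,), (262,), (266,), (270,), (274,), (278,), (282,), (286,), (290,), (294,), (298,), (302,), (306,), (310,), (314,), (318,), (322,), (326,), (330,), (334,), (338,), (342,), (346,), (350,)]
```

```bash
python3 -c "
from h import *
im=cv2.imread('pics/wa.png');g=cv2.cvtColor(im,cv2.COLOR_BGR2HSV)
for c in(250,258,264,310,325): print(c,[i for i in range(150,240) if g[i,c,1]<60])
"
```

```text
250 [166, 167, 168, 169, 170, 171, 172, 173, 174, 175, 176, 215, 216, 217, 218, 219, 220, 221, 222, 223, 224]
258 [166, 167, 168, 169, 170, 171, 172, 173, 174, 175, 176, 215, 216, 217, 218, 219, 220, 221, 222, 223, 224]
264 [166, 167, 168, 169, 170, 171, 172, 173, 174, 175, 176, 215, 216, 217, 218, 219, 220, 221, 222, 223, 224, 236, 237, 238, 239]
310 [165, 166, 167, 168, 169, 170, 171, 172, 173, 174, 175, 214, 215, 216, 217, 218, 219, 220, 221, 222, 223, 224]
325 [165, 166, 167, 168, 169, 170, 171, 172, 173, 174, 175, 214, 215, 216, 217, 218, 219, 220, 221, 222, 223, 224]
```

The prongs show at rows 171 and 219.7, against 170.1 and 219.6 predicted. The fork position is right, so I lower the pin between them.

Call:
arm_command:
  plan: [0, 0, 0, 0.1, -0.25, 0.5, 1, 0, 0, 0, 0.1, -0.25, 3.5, 1, 0, 0, 0, 0.1, -0.25, 6.5, 1, 0, 0, 0, 0.1, -0.25, 9.5, 1, 0, 0, 0, 0.1, -0.25, 12, 1]

```text
clock: 14.98
tool_pos: [516.7, 343.3, 204.8]
eef_rot: [[0.585, 0.811, -0.001], [0.811, -0.585, -0.0], [-0.001, -0.0, -1.0]]
ft_force: [0.4, 0.4, -3.0]
opening: 9.4
```

Call:
arm_command:
  plan: [0, 0, 0, 0, 0, 0.6, 1, 0, 0, 0, 0, 0, 1.2, 1, 0, 0, 0, 0, 0, 1.7, 1, 0, 0, 0, 0, 0, 1.7, 1]

```text
clock: 15.48
tool_pos: [517.0, 344.1, 189.5]
eef_rot: [[0.585, 0.811, 0.0], [0.811, -0.585, 0.0], [0.0, 0.0, -1.0]]
ft_force: [-0.1, 0.9, -2.2]
opening: 9.7
```

```bash
python3 -c "
from h import *
go([517.5,343,180],np.radians(54.4))"
```

```text
t 15.47 p [517.  344.1 189.5] yaw 54.23 F [-0.1  0.9 -2.2] M [-0.04  0.01 -0.02] op 9.7 j6 -0.48
shift cm [-0.06  0.1   0.95]
turn [ 0.    -0.    -0.003]
```

Now I feel down the last centimetre.

Call:
arm_command:
  plan: [0, 0, 0, 0, 0, 0.3, 1, 0, 0, 0, 0, 0, 0.6, 1, 0, 0, 0, 0, 0, 0.8, 1, 0, 0, 0, 0, 0, 0.8, 1]

```text
clock: 15.98
tool_pos: [516.9, 344.1, 181.2]
eef_rot: [[0.584, 0.811, -0.0], [0.811, -0.584, -0.0], [-0.0, -0.0, -1.0]]
ft_force: [0.6, 0.1, -2.2]
opening: 9.5
```

Call:
arm_command:
  plan: [0, 0, 0, 0, 0, 0.1, 1, 0, 0, 0, 0, 0, 0.2, 1, 0, 0, 0, 0, 0, 0.2, 1]

```text
clock: 16.35
tool_pos: [517.0, 344.3, 180.3]
eef_rot: [[0.584, 0.811, 0.001], [0.811, -0.584, 0.001], [0.001, 0.001, -1.0]]
ft_force: [-3.1, -0.2, 4.1]
opening: 9.7
```

The prongs now carry the pin: contact came at 180.3 against 179.5 expected. I let go with a modest opening.

Call:
arm_command:
  plan: [0, 0, 0, 0, 0, 0, 0.8, 0, 0, 0, 0, 0, 0, 0.65, 0, 0, 0, 0, 0, 0, 0.6, 0, 0, 0, 0, 0, 0, 0.6]

```text
clock: 16.85
tool_pos: [517.0, 344.0, 179.1]
eef_rot: [[0.585, 0.811, -0.0], [0.811, -0.585, -0.0], [-0.0, -0.0, -1.0]]
ft_force: [-0.5, 0.5, -0.3]
opening: 34.4
```

```bash
python3 -c "
from h import *
go([517.5,343,180],np.radians(54.4))"
```

```text
t 16.85 p [517.  344.  179.1] yaw 54.23 F [-0.5  0.5 -0.3] M [-0.02  0.   -0.03] op 34.4 j6 -0.48
shift cm [-0.05  0.1  -0.09]
turn [-0.     0.    -0.003]
```

Call:
arm_command:
  plan: [0, 0, 0, 0, 0, -0.5, 0.6, 0, 0, 0, 0, 0, -1.5, 0.6, 0, 0, 0, 0, 0, -3, 0.6, 0, 0, 0, 0, 0, -6, 0.6, 0, 0, 0, 0, 0, -10, 0.6]

```text
clock: 17.48
tool_pos: [516.6, 343.9, 280.7]
eef_rot: [[0.585, 0.811, -0.001], [0.811, -0.585, -0.0], [-0.001, -0.0, -1.0]]
ft_force: [0.3, 0.5, 0.5]
opening: 34.2
```

```bash
python3 -c "
from h import *
go([565.5,20,300],np.radians(0))
s=save('scene','sb.png');w=save('wrist','wb.png')
k=lambda im:cv2.resize(im[:,:,::-1],(400,400),interpolation=2)
cv2.imwrite('pics/c7.png',np.hstack([k(s[90:210,285:405]),k(w[120:400,140:420])]))"
```

```text
t 17.48 p [516.6 343.9 280.7] yaw 54.23 F [0.3 0.5 0.5] M [ 0.03 -0.03 -0.01] op 34.2 j6 -0.48
shift cm [-23.43  22.9   -1.93]
turn [-0.     0.001  0.946]
```

View pics/c7.png

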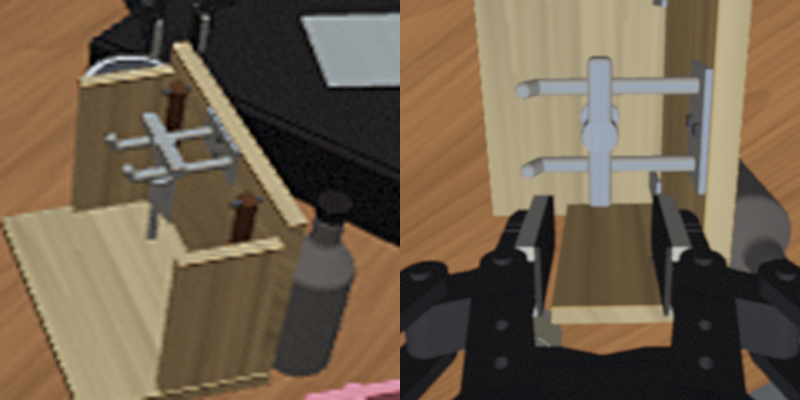

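c7 shows the bar lying across both prongs, shank hanging between them, and the gripper free. Next is the bed: I'll shut the fingers and come down just beyond its end.

Call:
arm_command:
  plan: [0, 0, 0.1, -2, 2, -2, 0.6, 0, 0, 0.26, -6, 6, -2, 0.8, 0, 0, 0.43, -10, 10, -2, 1, 0, 0, 0.6, -14, 14, -2, 1, 0, 0, 0.77, -18, 17.5, -2, 1]

```text
clock: 18.2
tool_pos: [553.8, 93.8, 299.7]
eef_rot: [[0.985, 0.17, 0.001], [0.17, -0.985, 0.0], [0.001, 0.0, -1.0]]
ft_force: [0.5, -0.6, 0.3]
opening: -0.5
```

```bash
python3 -c "
from h import *
go([566,20,250],np.radians(0))
print(onz('scene',253,247,330),onz('scene',228,285,330),onz('scene',173,190,330))"
```

```text
t 18.2 p [553.8  93.8 299.7] yaw 9.78 F [ 0.5 -0.6  0.3] M [ 0.04  0.   -0.  ] op -0.5 j6 -0.14
shift cm [-0.06  7.48  4.97]
turn [ 0.    -0.001  0.171]
[ 701.4 -218.5  330. ] [ 725.3 -310.4  330. ] [ 456.1 -220.   330. ]
```

Call:
arm_command:
  plan: [0, 0, 0.09, 0, 4, 2, 1, 0, 0, 0.17, 0, 7.2, 6, 1, 0, 0, 0.17, 0, 7.2, 11, 1, 0, 0, 0.17, 0, 7.2, 16, 1, 0, 0, 0.17, 0, 7.2, 20, 1]

```text
clock: 18.82
tool_pos: [565.9, 24.7, 97.8]
eef_rot: [[1.0, 0.006, -0.001], [0.006, -1.0, 0.0], [-0.001, -0.0, -1.0]]
ft_force: [0.5, 0.1, -0.3]
opening: -0.4
```

Call:
arm_command:
  plan: [0, 0, 0, 0, 0, 0.4, 1, 0, 0, 0, 0, 0, 0.7, 1, 0, 0, 0, 0, 0, 0.7, 1]

```text
clock: 19.2
tool_pos: [567.5, 24.8, 94.0]
eef_rot: [[1.0, 0.007, 0.003], [0.007, -1.0, -0.0], [0.003, 0.0, -1.0]]
ft_force: [0.4, 0.0, 0.3]
opening: 0.1
```

```bash
python3 -c "
from h import *
go([566,0,92],np.radians(0))"
```

```text
t 19.2 p [567.5  24.8  94. ] yaw 0.38 F [0.4 0.  0.3] M [-0.05  0.01 -0.01] op 0.1 j6 -0.1
shift cm [-0.17  2.48  0.2 ]
turn [ 0.    -0.003  0.007]
```

Call:
arm_command:
  plan: [0, 0, 0, -0.1, 0.7, 0, 1, 0, 0, 0, -0.1, 1.4, 0, 1, 0, 0, 0, -0.1, 2.1, 0, 1, 0, 0, 0, -0.1, 2.8, 0, 1, 0, 0, 0, -0.1, 3.5, 0, 1]

```text
clock: 19.82
tool_pos: [565.6, -10.8, 92.3]
eef_rot: [[1.0, 0.006, 0.0], [0.006, -1.0, 0.0], [0.0, -0.0, -1.0]]
ft_force: [-0.4, -0.2, 0.4]
opening: -0.1
```

Call:
arm_command:
  plan: [0, 0, 0, 0, 0.5, 0, 1, 0, 0, 0, 0, 1, 0, 1, 0, 0, 0, 0, 1.5, 0, 1, 0, 0, 0, 0, 2, 0, 1]

```text
clock: 20.32
tool_pos: [565.6, -28.8, 92.2]
eef_rot: [[1.0, 0.007, -0.0], [0.007, -1.0, 0.003], [-0.0, -0.003, -1.0]]
ft_force: [-0.4, 5.6, 0.5]
opening: -0.1
```

Contact with the bush at the expected place, with 5.6 N of friction. I keep pushing.

Call:
arm_command:
  plan: [0, 0, 0, 0, 0.8, 0, 1, 0, 0, 0, 0, 1.6, 0, 1, 0, 0, 0, 0, 2.4, 0, 1, 0, 0, 0, 0, 3.2, 0, 1, 0, 0, 0, 0, 4, 0, 1]

```text
clock: 20.95
tool_pos: [565.6, -68.8, 92.2]
eef_rot: [[1.0, 0.007, -0.001], [0.007, -1.0, 0.003], [-0.001, -0.003, -1.0]]
ft_force: [-0.5, 5.9, 1.6]
opening: 0.3
```

Call:
arm_command:
  plan: [0, 0, 0, 0, 0.6, 0, 1, 0, 0, 0, 0, 1.2, 0, 1, 0, 0, 0, 0, 1.8, 0, 1, 0, 0, 0, 0, 2.4, 0, 1, 0, 0, 0, 0, 3, 0, 1]

```text
clock: 21.58
tool_pos: [565.6, -98.7, 92.1]
eef_rot: [[1.0, 0.007, -0.001], [0.007, -1.0, 0.003], [-0.001, -0.003, -1.0]]
ft_force: [-0.7, 6.1, 1.8]
opening: -0.4
```

Call:
arm_command:
  plan: [0, 0, 0, 0, 0.3, 0, 1, 0, 0, 0, 0, 0.6, 0, 1, 0, 0, 0, 0, 0.9, 0, 1, 0, 0, 0, 0, 1.2, 0, 1, 0, 0, 0, 0, 1.5, 0, 1]

```text
clock: 22.2
tool_pos: [565.7, -113.7, 92.1]
eef_rot: [[1.0, 0.007, -0.001], [0.007, -1.0, 0.003], [-0.001, -0.003, -1.0]]
ft_force: [-0.9, 6.5, 2.7]
opening: -0.2
```

Call:
arm_command:
  plan: [0, 0, 0, 0, 0.2, 0, 1, 0, 0, 0, 0, 0.4, 0, 1, 0, 0, 0, 0, 0.6, 0, 1, 0, 0, 0, 0, 0.6, 0, 1]

```text
clock: 22.7
tool_pos: [565.5, -114.2, 92.2]
eef_rot: [[1.0, 0.007, -0.002], [0.007, -1.0, 0.011], [-0.002, -0.011, -1.0]]
ft_force: [-1.8, 26.3, 6.9]
opening: 0.4
```

The force jumps to 26 N at y = -114, which is the end stop after about 100 mm of travel. I back off and rise.

Call:
arm_command:
  plan: [0, 0, 0, 0, -0.8, 0, 1, 0, 0, 0, 0, -3, 0, 1, 0, 0, 0, 0, -6, -3, 1, 0, 0, 0, 0, -10, -8, 1, 0, 0, 0, 0, -14, -14, 1]

```text
clock: 23.32
tool_pos: [564.9, 14.4, 224.0]
eef_rot: [[1.0, 0.006, -0.001], [0.006, -1.0, 0.0], [-0.001, -0.0, -1.0]]
ft_force: [1.2, -0.9, 0.4]
opening: 0.0
```

Call:
arm_command:
  plan: [0, 0, 0, 0, -2, -2, 1, 0, 0, 0, 0, -3, -3, 1, 0, 0, 0, 0, -3, -3, 1]

```text
clock: 23.7
tool_pos: [565.2, 43.1, 252.8]
eef_rot: [[1.0, 0.007, 0.0], [0.007, -1.0, -0.0], [0.0, 0.0, -1.0]]
ft_force: [0.1, -0.0, -0.4]
opening: -0.1
```

```bash
python3 - <<'E'
from h import *
go([566,0,250],0.)
t=save('top','tf.png')[:,:,::-1];s=save('scene','sf.png')[:,:,::-1]
t0=cv2.imread('pics/t0.png');s0=cv2.imread('pics/s0.png')
# bed end edge: white bed along row ~180 (away from the bush)
for n,im in(('before',t0),('after',t)):
    w=(im[178:188,285:460].min(2)>150).mean(0)>.5;c=np.where(w)[0]+285
    print(n,c.min(),c.max(),onz('top',c.min(),183,102),onz('top',c.max(),183,102))
# dark bush lugs after: mask on bed
m=(t[185:225,290:365].max(2)<95).astype('uint8');n,_,st,ce=cv2.connectedComponentsWithStats(m)
for i in range(1,n):
    if st[i,4]>8: print('dark',st[i],onz('top',ce[i][0]+290,ce[i][1]+185,130))
# bystanders: change in their scene/top patches
for nm,(u,v) in dict(tin=(266,158),bowl=(306,139),brayer=(264,264),brh=(280,288),bottle=(170,165),tinbig=(127,268),pink=(212,132),orange=(448,283),grey=(360,294)).items():
    print(nm,cv2.absdiff(t,t0)[v-14:v+14,u-14:u+14].mean().round(1))
# pin on fork: compare scene with the post-hang picture
b=cv2.imread('pics/sb.png');print('fork scene diff',cv2.absdiff(s,b)[115:170,310:365].mean().round(2))
E
```

```text
t 23.7 p [565.2  43.1 252.8] yaw 0.42 F [ 0.1 -0.  -0.4] M [-0.04 -0.01 -0.03] op -0.1 j6 -0.07
shift cm [0.05 4.31 0.28]
turn [ 0.    -0.     0.007]
before 295 444 [631.3 -10.2 102. ] [ 628.1 -487.3  102. ]
after 326 459 [ 630.6 -109.5  102. ] [ 627.8 -535.3  102. ]
dark [  0   0  18   9 111] [609.  -22.2 130. ]
dark [ 43   5  13  28 164] [ 561.9 -142.9  130. ]
dark [  3  25  14  12 112] [526.9 -21.4 130. ]
tin 49.3
bowl 8.6
brayer 60.9
brh 24.6
bottle 1.3
tinbig 1.2
pink 1.4
orange 1.4
grey 1.5
fork scene diff 3.11
```

```bash
python3 - <<'E'
from h import *
s=cv2.imread('pics/sf.png');s0=cv2.imread('pics/s0.png')
for nm,(u,v) in dict(tin=(336,248),bowl=(328,293),brayer=(254,195),brh=(221,192)).items():
    print(nm,cv2.absdiff(s,s0)[v-16:v+16,u-16:u+16].mean().round(1))
s5=cv2.imread('pics/s5.png');s9=cv2.imread('pics/s9.png')
for f in('s2','s5','s9','sb'): 
    a=cv2.imread(f'pics/{f}.png');print(f,cv2.absdiff(a,s0)[179:211,238:270].mean().round(1),cv2.absdiff(a,s0)[176:208,205:237].mean().round(1))
E
```

```text
tin 3.8
bowl 3.7
brayer 4.4
brh 3.8
s2 28.3 2.7
s5 29.8 2.7
s9 17.5 3.5
sb 1.9 1.3
```

All bystanders are unchanged, so I hand in.

```bash
python3 -c "
from station import robot
print(robot.hand_in())"
```

```text
the job is handed in; nothing more can be done
None
```

The job is done and handed in at about 24 s on the clock. I twisted the stop pin loose, hung it across the fork, then pushed the bed through to its end stop.

- **Pin:** I worked it out with twists of about ±26° while pulling with at most about 17 N in the readings, well under the 30 N that lifts the bed. I did not measure the bed's lift directly.
- **Hanging:** The bar touched the prongs within 1 mm of the expected height. A picture after letting go shows it lying across both prongs with the shank hanging between them. In the last view, after the bed push, that area was almost unchanged.
- **Bed:** The push took about 6 N and rose to 26 N at the stop. The top camera puts the bed's travel at 99 mm of the 100 mm expected.
- **Bystanders:** The tins, bottle, bowl and brayer, and the look-alike pins, showed no change. In the top view the small tin and the brayer differed a lot, which I put down to the arm covering them. The scene view, where both were clear, showed no change.

**What went wrong or disagreed:**
- The first grasp missed: the fingers shut on top of the handle, pressing with about 11 N, and a 7° test twist did not turn it.
- The shut fingertips met the bar about 20 mm nearer the wrist than the reported tool position implies. I regrasped about 10 mm lower and allowed for this in the later moves.
- The opening read about 10 mm while holding the 14 mm bar.

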